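# Screw the cap back on a respirator filter canister

### The arm

A 6-joint arm with a two-finger parallel gripper is mounted at the origin on the work surface. World frame = base frame: x ahead of the robot, y to its left, z up, the work surface at z = 0. Lengths are in m, angles in rad, forces in N, time in s.
With the tool pointing down it reaches from about 0.375 to 0.9 m from the base axis. Payload 3.1 kg.
Tool frame: the origin (TCP) lies on the centre line of the jaws, within the pads' length; the fingertips stand 25 mm ahead of it and the grasp point (between the pads) lies 6 mm ahead of it (manip.tips_ahead is the distance from the TCP to the fingertips, in m); z points along the fingers, y is the direction in which the jaws open and shut (so a half turn about z gives the same grasp; the last joint's range is limited). The gripper opens to 85 mm and grips with 20 to 120 N. Pads are 22 mm wide; open, the fingers measure 114 mm over their backs; the gripper's body (76 mm by 85 mm) begins 54 mm behind the grasp point. The pads swing forward as they close: fully open they stand 13 mm farther back than shut.
Start: joints at [1.091, 0.527, 1.433, -0, 1.181, -0.178], TCP at [0.186, 0.597, 0.256] pointing down, gripper open.
Joint ranges: [-3.08, 3.08], [-0.75, 2.2], [0.22, 2.44], [-1.43, 4.57], [0, 2.65], [-2.85, 2.85]. Speed limits (rad/s): [2.79, 2.79, 3.14, 3.14, 3.14, 3.14].

### API

Orientations are given as a unit quaternion [x, y, z, w].
In Python, from station import manip gives the robot as it stands.
- The arm moves only by the tool play_rows, never from a script. Its argument "steps" is a list that holds one entry, the list of rows, each a list of 6 numbers: the shift along the tool's x, y, z in m, then the turn, a rotation vector about the tool's x, y, z in degrees. In form: [[[x, y, z, rx, ry, rz], ...]]. A call has 1 to 10 rows; each row shifts and turns the commanded pose from where the row before left it, along the tool's axes as they then stand; what a row does not reach is not made up. A row lasts 1/8 s, in which the tool goes at most 62.5 mm and 10.7 degrees, less where a joint would pass 70% of its speed; a pose out of reach is approached as far as the arm can. A call is refused whole if a number of a shift passes 0.0625 or a number of a turn 10.7, either way. A call with a gripper value outside its range is refused whole. "fingers" is the opening, from 0 (shut) to 1 (fully open), set as the call begins (left out, the last holds). The fingers move at their own pace and stop on an object; "squeeze" is the grip in N (left out, the last holds). Time passes only in rows, so rows that do not move let the fingers close. It gives the time, the measured TCP pose, the force and the opening at its end, in the units of the state.
- manip.sense(): the state, without advancing time (a new reading comes with each control period).
- manip.snapshot(name): name is "scene" or "top" or "wrist"; returns a dict with "img" (384x512x3 uint8, red, green, blue), "K" (3x3 intrinsics, pixels), "world_from_camera" (4x4, takes a point from camera to world coordinates). Camera axes: x right, y down, z forward; pixel columns grow to the right and rows downward; lengths in m; the calibration is good to about 2 mm. The wrist camera is an equidistant fisheye: a pixel r from the principal point sees the ray r / f radians off the axis. A picture is of the moment at which its call begins. There is no depth.
- manip.sign_off(): hands the job in, once; it reports no verdict.
Trained networks look in a picture, given as the dict that the camera call returned (one of the last four; its "shot" number tells which), for a name from the list of things; names that differ only in an ending like _2 or _b are one class to them, and where a whole thing is asked for, a point or a joint stands for the part that bears it (a point fixed in the world has none). Each returns a list of dicts, best first, with "score" (0 to 1); they miss things now and then, are a little off and sometimes report something else, mostly with a low value. They report only what shows in the picture. A call takes as long as a camera call. They do not tell look-alikes from the thing itself.
- manip.regions_of(label, picture): "pixels" (384x512 bool, what is visible of it) and "rect" ([left, top, right, bottom] in pixels, round what is visible of it).
- manip.pinpoint(label, picture): "point" ([column, row] in pixels: a listed point, or the origin of a listed thing).
The state is a dict: "t": time; "q": joint angles; "qd": joint speeds; "tau": joint torques, N m; "tcp_pos": TCP position; "tool_rot": TCP orientation; "force": force on the tool from outside, world axes, zero at the start; "ft_torque": the same for the moment, N m; "finger_gap": opening from 0.0 (shut) to 1.0 (fully open).
Only numpy, scipy, OpenCV 4.12 (cv2) and the standard library are available. Lean on these libraries where they do the work, as an engineer would, in place of code of your own. Each camera call takes 0.05 s, during which the arm holds its last target.

### The job

Put the loose screw cap on the threaded neck of the filter canister held in the bench clamp. Resting it level on the thread, first turn it backwards (anticlockwise from above) until you feel it ride up and drop off the thread ends, then screw it clockwise until it is fully home, and let go. Use gentle force: neither press hard nor wrench the canister round in its clamp, and leave the other things on the bench alone.

Things in the scene. Friction and masses are not known exactly. Their poses are not given: they have to be found in the camera images.
- cap_center (a point): the loose screw cap: round, ribbed, black plastic, 52 mm across (53.5 over its ribs), 25 mm high, about 45 g, lying on the bench open side down, the way it goes on the neck. The point is its centre, on its axis, half-way up (12.5 mm above its lower edge); z is up along its axis.
- cap_lugs (a point): a point on the cap's axis, 7.3 mm above its lower edge, level with the middle of its three inner lugs (3 mm thick, 120 degrees apart, standing 3 mm into the bore). The bore is 43 mm wide, 45 mm at the mouth, and 19 mm deep under a 6 mm thick top. The axes here are no guide to where the lugs or the thread start.
- neck_rim (a point): centre of the rim (top end) of the threaded neck of the filter canister, 118 mm above the bench; z is up along the neck. The grey plastic neck is 41 mm across its thread, 35 mm across its core; the canister's sloping shoulder begins 26 mm below the rim. When the cap is fully home, the top of its bore sits on the rim, and its centre is 6.5 mm below this point.
- thread_ends (a point): point on the neck's axis 1.5 mm below the rim, level with the upper ends of the thread: right-hand, three equal ridges with blunt ends, 120 degrees apart. A cap resting on them rides up 6.8 mm in 120 degrees of anticlockwise turn, then drops 6.8 mm off their ends; home is then about 100 degrees of clockwise turn away. Where round the neck the ends lie differs every time and is not shown by these axes.
- clamp: steel bench clamp bolted down: base plate 135 x 135 x 12 mm, origin under its centre, with a collar round the foot of the filter canister, an aluminium drum 90 mm across and 80 mm high to its sloping shoulder, neck up on the clamp's centre line. At the thread ends the cap's centre rides 5.2 mm above the rim; when just dropped, 1.6 mm below it.
- canister (a joint): turn of the canister in its clamp, rad, 0 at the start, anticlockwise positive. It is held by the friction of a rubber liner, which slips at about 0.9 N m.
- spare_center (a point): centre of a second filter canister, 90 mm across and 109 mm high with its cap already on, standing loose on the bench: leave it alone.
- facemask: black full-face mask lying face up, about 170 mm across and 72 mm high, loose; origin under its middle: leave it alone.
- cleaner: white bottle, 64 mm across and 150 mm high, loose; origin under its centre: leave it alone.
Not all that is in view belongs to the job. Of the things like the clamp, leave any that is green; of the rest the larger one is meant.

How it is judged:
On the way, in this order (a step that is already met when the one before it is completed fails the run):
1. turned back, the cap rests level at the ends of the thread ridges: its centre 4.3 to 5.6 mm above the rim, touching the neck, within 2 mm of its axis, tilted less than 0.08 rad (z of cap_center in the frame of neck_rim between 0.0043 and 0.0056 m and horizontal distance between cap_center and neck_rim below 0.002 m and angle between cap_center's own z axis and vertical below 0.08 rad and contact force between cap and canister above 0.2 N), for 0.12 s.
2. the thread has dropped into place: the cap's centre level with the rim or lower, within 2 mm of the neck's axis, tilted less than 0.08 rad (z of cap_center in the frame of neck_rim below 0 m and horizontal distance between cap_center and neck_rim below 0.002 m and angle between cap_center's own z axis and vertical below 0.08 rad), for 0.1 s.
At the end, for the whole second after the job is handed in: the cap is screwed home on the neck: within 1.5 mm of its lowest position, within 2 mm of the neck's axis and level (tilted less than 0.06 rad) (z of cap_center in the frame of neck_rim below -0.005 m and horizontal distance between cap_center and neck_rim below 0.002 m and angle between cap_center's own z axis and vertical below 0.06 rad); the robot touches nothing.
It fails at once if the cap is pressed on the canister with more than 25 N before it is home (its centre higher than 5.5 mm below the rim) (contact force between cap and canister above 25 N and z of cap_center in the frame of neck_rim above -0.0055 m).
It fails at once if the canister is wrenched round in its clamp by more than 0.12 rad (value of joint canister above 0.12 rad or value of joint canister below -0.12 rad).
It fails at once if the spare canister, the face mask or the bottle is moved by more than 20 mm (distance of any of spare_center, facemask, cleaner from where it was at the start of the episode above 0.02 m).
It also fails if it takes over 72 s, if anything falls off the work surface, if the arm or the gripper's body presses on something with over 40 N, if the wrist force passes 120 N, or if a joint passes its speed limit or range.

## Working session

There is one attempt and no reset: what is moved stays moved. The work goes in short steps, Python scripts to look and compute and a tool call to move; the robot and the scene stay as the last step left them, time stands still between calls to the robot, and variables do not carry over. Pictures are saved under pics/ and viewed, and the job is handed in when it is done.

Besides the shell and the picture viewer there is one more tool, called after "Request:" by a JSON object that holds its "name" and its "arguments". play_rows: Moves the arm, as the interface text tells. Its arguments: {"type":"object","properties":{"steps":{"type":"array"},"fingers":{"type":"number"},"squeeze":{"type":"number"}},"required":["steps"]}

```bash
ls; mkdir -p pics; cat > h.py <<'E'
from station import manip
import cv2, numpy as np
def snap(n,f=None):
    p=manip.snapshot(n)
    if f: cv2.imwrite('pics/'+f,cv2.cvtColor(p['img'],cv2.COLOR_RGB2BGR))
    return p
def ray(p,uv,fish=False):
    K=np.array(p['K']);T=np.array(p['world_from_camera'])
    x=(uv[0]-K[0,2])/K[0,0];y=(uv[1]-K[1,2])/K[1,1]
    if fish:
        r=np.hypot(x,y);d=np.array([x/r*np.sin(r),y/r*np.sin(r),np.cos(r)]) if r>1e-9 else np.array([0,0,1.])
    else: d=np.array([x,y,1.])
    d=T[:3,:3]@d
    return T[:3,3],d/np.linalg.norm(d)
def atz(p,uv,z,fish=False):
    o,d=ray(p,uv,fish); return o+d*(z-o[2])/d[2]
def proj(p,X,fish=False):
    K=np.array(p['K']);T=np.array(p['world_from_camera'])
    c=T[:3,:3].T@(np.asarray(X)-T[:3,3])
    if fish:
        r=np.hypot(c[0],c[1]);th=np.arctan2(r,c[2]);x,y=(c[0]/r*th,c[1]/r*th) if r>1e-9 else (0,0)
    else: x,y=c[0]/c[2],c[1]/c[2]
    return K[0,0]*x+K[0,2],K[1,1]*y+K[1,2]
E
python3 - <<'E'
from h import *
print(manip.sense(), manip.tips_ahead)
for n in ['scene','top','wrist']:
    p=snap(n,n+'0.png'); print(n,p['K'],np.round(p['world_from_camera'],3).tolist())
    for l in ['cap_center','neck_rim','clamp','spare_center','facemask','cleaner']:
        r=manip.pinpoint(l,p)
        print(l,[(np.round(x['point'],1).tolist(),round(x['score'],2)) for x in r])
E
```

```text
pics
{'t': 0.0, 'q': array([ 1.09053241e+00,  5.28452742e-01,  1.43392197e+00, -2.19911745e-05,
        1.18135957e+00, -1.78499075e-01]), 'qd': array([-0.00091972, -0.00035317,  0.00105178, -0.00200015, -0.00119533,
       -0.00093539]), 'tau': array([ 3.75167465e-04, -4.42340076e+01, -1.78033018e+01, -8.66551272e-05,
        8.35865038e-03,  1.36540831e-05]), 'tcp_pos': array([0.18541913, 0.59616839, 0.25533553]), 'tool_rot': array([ 1.50306362e-01,  9.88638888e-01, -1.01653777e-03, -3.36741672e-04]), 'force': array([-0.15985663,  0.3026811 , -0.64704471]), 'ft_torque': array([-0.03779841,  0.05205669,  0.04391886]), 'finger_gap': 1.00272052447924} 0.025
scene [[468.62430066   0.         254.31411299]
 [  0.         468.62430066 184.38470398]
 [  0.           0.           1.        ]] [[0.178, 0.736, -0.653, 1.523], [0.984, -0.129, 0.123, -0.164], [0.007, -0.665, -0.747, 1.2], [0.0, 0.0, 0.0, 1.0]]
cap_center [([293.4, 195.6], 0.77)]
neck_rim [([196.2, 135.0], 0.89), ([261.4, 155.1], 0.81)]
clamp [([258.8, 173.9], 0.81), ([213.3, 199.5], 0.75), ([196.3, 156.8], 0.57), ([349.8, 172.
[... 311 characters left out ...]
-0.002, -0.147, -0.989, 1.272], [0.0, 0.0, 0.0, 1.0]]
cap_center [([200.8, 195.0], 0.51)]
neck_rim [([313.7, 280.0], 0.85), ([230.7, 231.0], 0.71), ([304.6, 191.7], 0.65)]
clamp [([233.9, 237.1], 0.96), ([299.8, 197.1], 0.58), ([307.7, 277.6], 0.56)]
spare_center [([125.7, 208.8], 0.74)]
facemask [([241.6, 111.2], 0.62)]
cleaner [([390.4, 210.1], 0.93)]
wrist [[297.31863964   0.         254.72571574]
 [  0.         297.31863964 187.24180081]
 [  0.           0.           1.        ]] [[0.299, 0.912, 0.28, 0.114], [0.954, -0.285, -0.089, 0.619], [-0.001, 0.294, -0.956, 0.374], [0.0, 0.0, 0.0, 1.0]]
cap_center [([108.6, 376.2], 0.73)]
neck_rim []
clamp []
spare_center []
facemask []
cleaner []
```

View pics/scene0.png

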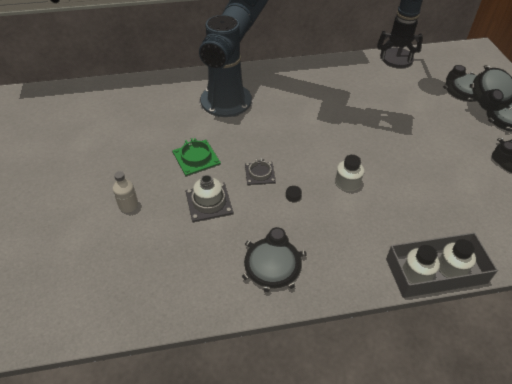

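View pics/top0.png

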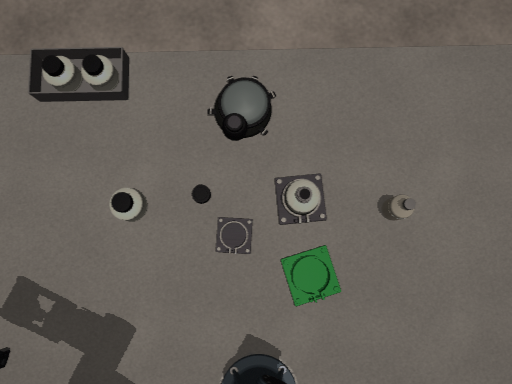

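The scene shows these candidates:
- **Clamps:** green empty one (top 308,277), small empty one (top 234,237), and the larger grey one holding the canister (top 300,197, scene 209,198).
- **Caps:** loose cap (top 201,194, scene 293,194), cap on the spare (top 122,202), and caps in the box (top 55,66 and 95,65).

I choose the loose cap and the large grey clamp.

```bash
python3 - <<'E'
from h import *
P={n:snap(n) for n in ['scene','top']}
for n,p in P.items():
    for l in ['cap_center','neck_rim','clamp','spare_center','facemask','cleaner']:
        z={'cap_center':.0125,'neck_rim':.118,'clamp':0,'spare_center':.0545,'facemask':0,'cleaner':0}[l]
        for x in manip.pinpoint(l,p): print(n,l,np.round(x['point'],1),round(x['score'],2),np.round(atz(p,x['point'],z),4))
    for l in ['cap_center','canister']:
        for x in manip.regions_of(l,p): 
            ys,xs=np.nonzero(x['pixels']);print(n,l,round(x['score'],2),x['rect'],xs.mean(),ys.mean(),np.round(atz(p,(xs.mean(),ys.mean()),.0125),4))
t=P['top']['img'];s=P['scene']['img']
a=cv2.resize(t[170:225,270:340],None,fx=6,fy=6,interpolation=2);b=cv2.resize(s[165:220,180:240],None,fx=6,fy=6,interpolation=2)
c=cv2.resize(t[170:225,175:230],None,fx=6,fy=6,interpolation=2)[:, :]
cv2.imwrite('pics/crop.png',np.hstack([a,b])[:,:,::-1]);cv2.imwrite('pics/crop2.png',c[:,:,::-1])
E
```

```text
scene cap_center [292.7 196.7] 0.73 [0.561  0.1478 0.0125]
scene neck_rim [196.  136.5] 0.86 [ 0.3294 -0.1414  0.118 ]
scene neck_rim [261.8 153.8] 0.63 [0.4496 0.0629 0.118 ]
scene clamp [262.6 172.5] 0.71 [0.4245 0.0728 0.    ]
scene clamp [197.  158.4] 0.66 [ 0.3157 -0.1467  0.    ]
scene clamp [210.9 202.6] 0.59 [ 0.529  -0.1216  0.    ]
scene spare_center [348.4 172.5] 0.6 [0.5238 0.3454 0.0545]
scene facemask [271.8 261.5] 0.69 [0.787  0.0308 0.    ]
scene cleaner [131.4 204.7] 0.67 [ 0.4928 -0.3802  0.    ]
scene cap_center 0.71 [285.4, 185.2, 300.0, 203.4] 293.16 193.365 [0.5471 0.1527 0.0125]
scene canister 0.64 [192.9, 173.2, 224.2, 208.1] 207.5210449927431 190.66763425253993 [ 0.486  -0.1271  0.0125]
top cap_center [200.3 193.2] 0.53 [0.5465 0.1523 0.0125]
top neck_rim [314.6 276.9] 0.75 [ 0.3118 -0.1498  0.118 ]
top neck_rim [233.1 233.7] 0.72 [0.4254 0.0556 0.118 ]
top neck_rim [302.9 193.5] 0.67 [ 0.5258 -0.1281  0.118 ]
top clamp [309.6 278.1] 0.94 [ 0.302  -0.1511  0.    ]
top clamp [232.3 234.7] 0.68 [0.4274 0.0634 0.    ]
top clamp [299.1 202. ] 0.59 [ 0.5166 -0.1295  0.    ]
top spare_center [124.  204.5] 0.96 [0.5142 0.3569 0.0545]
top facemask [241.7 110.7] 0.55 [0.7917 0.0304 0.    ]
top cleaner [393.6 211.1] 0.63 [ 0.4846 -0.3986 -0.    ]
top cleaner [199.8 193.6] 0.42 [0.5471 0.1553 0.    ]
top cap_center 0.82 [192.1, 182.2, 210.6, 204.9] 200.77902621722848 193.47940074906367 [0.5457 0.1509 0.0125]
top canister 0.7 [285.0, 179.7, 320.1, 213.9] 301.95140388768897 196.2840172786177 [ 0.5314 -0.1369  0.0125]
```

View pics/crop.png

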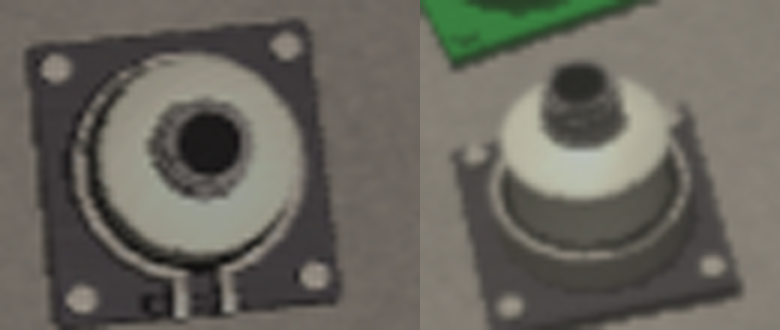

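View pics/crop2.png

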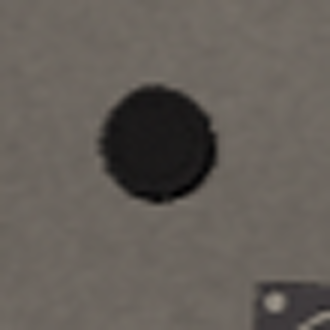

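```bash
cat >> h.py <<'E'
from scipy.spatial.transform import Rotation as R
def toolshift(target,yaw=None):
    s=manip.sense();r=R.from_quat(s['tool_rot']);M=r.as_matrix()
    d=M.T@(np.asarray(target)-s['tcp_pos'])
    yw=np.degrees(np.arctan2(M[1,0],M[0,0]))
    print('tcp',np.round(s['tcp_pos'],4),'yaw',round(yw,2),'tilt',np.round(M[:,2],4),'q',np.round(s['q'],3),'shift',np.round(d,4),'F',np.round(s['force'],2),'T',np.round(s['ft_torque'],3),'gap',round(s['finger_gap'],3),'t',round(s['t'],2))
    return d
E
python3 - <<'E'
from h import *
toolshift([.546,.152,.2])
p=snap('top');print(atz(p,(304.8,193.8),.118)); p=snap('scene');print(atz(p,(206.7,178.8),.118))
E
```

```text
tcp [0.1857 0.5967 0.2563] yaw 162.71 tilt [ 0. -0. -1.] q [ 1.091  0.528  1.433 -0.     1.181 -0.179] shift [-0.4762 -0.3176  0.0563] F [-0.75  0.35  0.14] T [-0.034  0.021  0.037] gap 1.001 t 1.95
[ 0.52495206 -0.13303948  0.118     ]
[ 0.52900273 -0.12737576  0.118     ]
```

Request:
{"name": "play_rows", "arguments": {"steps": [[[-0.047,-0.032,0.003,0,0,0],[-0.047,-0.032,0.003,0,0,0],[-0.047,-0.032,0.003,0,0,0],[-0.047,-0.032,0.003,0,0,0],[-0.047,-0.032,0.003,0,0,0],[-0.047,-0.032,0.003,0,0,0],[-0.047,-0.032,0.003,0,0,0],[-0.047,-0.032,0.003,0,0,0],[-0.047,-0.032,0.003,0,0,0],[-0.047,-0.032,0.003,0,0,0]]], "fingers": 1}}

```text
t: 3.3
tcp_pos: [0.5406, 0.1499, 0.2265]
tool_rot: [0.15, 0.989, 0.0, 0.0]
force: [-0.1, 0.3, -0.1]
finger_gap: 0.996
```

Request:
{"name": "play_rows", "arguments": {"steps": [[[0,0,0,0,0,9.8],[0,0,0,0,0,9.8],[0,0,0,0,0,9.8],[0,0,0,0,0,9.8],[0,0,0,0,0,9.8],[0,0,0,0,0,9.8],[0,0,0,0,0,9.8],[0,0,0,0,0,9.8],[0,0,0,0,0,9.8],[0,0,0,0,0,9.8]]]}}

```text
t: 4.55
tcp_pos: [0.5394, 0.1515, 0.2264]
tool_rot: [0.846, 0.533, 0.0, 0.0]
force: [0.5, -0.5, -0.3]
finger_gap: 1.006
```

```bash
python3 - <<'E'
from h import *
toolshift([.546,.152,.2])
E
```

```text
tcp [0.5394 0.1515 0.2264] yaw 64.39 tilt [ 2.e-04 -0.e+00 -1.e+00] q [ 0.074  0.478  1.628 -0.     1.035  0.521] shift [0.0033 0.0057 0.0264] F [ 0.47 -0.49 -0.33] T [-0.087 -0.031 -0.024] gap 1.006 t 4.55
```

```bash
python3 - <<'E'
from h import *
p=snap('wrist','w1.png')
for x in manip.pinpoint('cap_center',p): print(x, atz(p,x['point'],.0125,True))
for x in manip.regions_of('cap_center',p):
    m=x['pixels'];ys,xs=np.nonzero(m);print(x['score'],x['rect'],xs.mean(),ys.mean(),m.sum(),atz(p,(xs.mean(),ys.mean()),.02,True))
for n in ['scene','top']:
    q=snap(n)
    for x in manip.pinpoint('cap_center',q)[:1]: print(n,atz(q,x['point'],.0125))
E
```

```text
{'point': [257.7, 160.4], 'score': 0.6} [0.54497327 0.15466203 0.0125    ]
0.79 [233.3, 137.2, 282.7, 188.1] 259.34564643799473 163.0052770448549 1895 [0.54595638 0.15265497 0.02      ]
scene [0.5527783  0.14636727 0.0125    ]
top [0.54731602 0.14888516 0.0125    ]
```

View pics/w1.png

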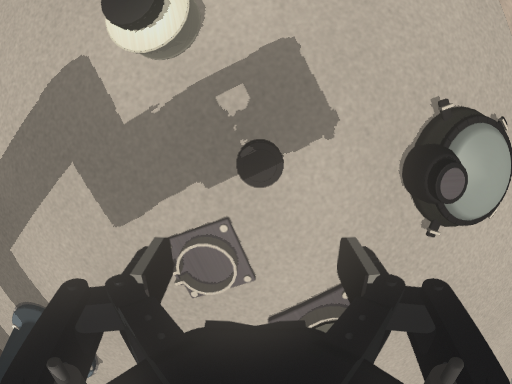

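```bash
cat >> h.py <<'E'
def circ(c,r,z,n=72):
    a=np.linspace(0,2*np.pi,n,endpoint=False)
    return np.c_[c[0]+r*np.cos(a),c[1]+r*np.sin(a),np.full(n,z)]
def silcent(p,c,r,z0,z1,fish):
    pts=np.array([proj(p,X,fish) for X in np.r_[circ(c,r,z0),circ(c,r,z1)]],np.float32)
    h=cv2.convexHull(pts);M=cv2.moments(h);return np.array([M['m10']/M['m00'],M['m01']/M['m00']]),M['m00'],h
def fitcyl(p,uv,r,z0,z1,fish,c0):
    from scipy.optimize import least_squares
    s=least_squares(lambda c:silcent(p,c,r,z0,z1,fish)[0]-uv,c0,diff_step=1e-4)
    return s.x, silcent(p,s.x,r,z0,z1,fish)[1]
def darkblob(p,uv,thr,half=45):
    g=cv2.cvtColor(p['img'],cv2.COLOR_RGB2GRAY);u,v=map(int,uv)
    m=(g<thr).astype(np.uint8);n,l,st,ce=cv2.connectedComponentsWithStats(m)
    i=l[v,u];return ce[i],st[i]
E
python3 - <<'E'
from h import *
p=snap('wrist')
for thr in [50,60,70]:
    c,st=darkblob(p,(260,163),thr);print(thr,c,st,fitcyl(p,c,.0267,0,.025,True,[.546,.152]))
q=snap('top')
c,st=darkblob(q,(201,194),60);print(c,st,fitcyl(q,c,.0267,0,.025,False,[.546,.152]))
q=snap('scene')
c,st=darkblob(q,(293,194),60);print(c,st,fitcyl(q,c,.0267,0,.025,False,[.546,.152]))
toolshift([0,0,0])
E
```

```text
50 [250.27612954 161.28049307] [     0      0    512    384 159733] (array([0.53718558, 0.15812301]), 1916.3571272799745)
60 [258.18657367 158.08544028] [ 237  140   47   39 1147] (array([0.54680459, 0.15770403]), 1919.5725415492197)
70 [259.54675846 162.49225473] [ 237  139   47   48 1743] (array([0.54600377, 0.15238375]), 1914.9483179624658)
[135.19217697 286.92983467] [    0   136   211   248 17359] (array([0.28929486, 0.33295298]), 348.00810237403493)
[293.44019139 193.40669856] [286 186  16  16 209] (array([0.54728977, 0.15358669]), 231.37734069349244)
tcp [0.5394 0.1515 0.2263] yaw 64.75 tilt [-0. -0. -1.] q [ 0.074  0.478  1.629 -0.     1.035  0.515] shift [-0.3671 -0.4232  0.2263] F [ 0.66 -0.31  0.13] T [-0.082 -0.012  0.034] gap 1.003 t 5.05
```

Request:
{"name": "play_rows", "arguments": {"steps": [[[0.001,0.0015,0.033,0,0,0],[0.001,0.0015,0.033,0,0,0],[0.001,0.0015,0.033,0,0,0],[0.001,0.001,0.028,0,0,0],[0,0,0,0,0,0],[0,0,0,0,0,0]]]}}

```text
t: 5.8
tcp_pos: [0.5467, 0.1528, 0.1001]
tool_rot: [0.845, 0.535, 0.001, 0.0]
force: [0.9, -0.5, 0.4]
finger_gap: 1.001
```

```bash
python3 - <<'E'
from h import *
p=snap('wrist','w2.png')
r=manip.regions_of('cap_center',p)
for x in r[:1]:
    m=x['pixels'];ys,xs=np.nonzero(m);print(x['score'],x['rect'],xs.mean(),ys.mean(),m.sum());u=(xs.mean(),ys.mean())
    print('region',fitcyl(p,np.array(u),.0267,0,.025,True,[.546,.152]))
for thr in [50,60,70]:
    c,st=darkblob(p,u,thr);print(thr,c,st,fitcyl(p,c,.0267,0,.025,True,[.546,.152]))
toolshift([.546,.1525,.028])
E
```

```text
0.58 [217.7, 166.5, 289.4, 243.1] 253.9791111111111 205.7068888888889 4500
region (array([0.54582941, 0.1519213 ]), 4756.998619942926)
50 [250.81302007 190.85903084] [ 220  168   69   50 2043] (array([0.54878973, 0.16341016]), 4884.6238273639465)
60 [253.2998779  203.64810745] [ 218  168   73   74 4095] (array([0.54608745, 0.15361499]), 4776.327554206713)
70 [253.95679854 205.41359709] [ 218  167   74   77 4398] (array([0.54591522, 0.15213987]), 4759.798613211256)
tcp [0.547  0.1529 0.1007] yaw 64.71 tilt [ 2.8e-03  2.0e-04 -1.0e+00] q [0.076 0.674 1.702 0.    0.764 0.517] shift [-0.0009 -0.0009  0.0727] F [-0.3  -0.97  0.41] T [-0.007 -0.015  0.024] gap 0.998 t 5.9
```

View pics/w2.png

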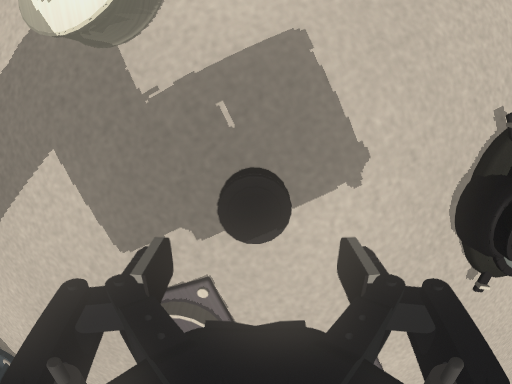

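Request:
{"name": "play_rows", "arguments": {"steps": [[[-0.0005,-0.0005,0.02,0,0,0],[-0.0004,-0.0004,0.02,0,0,0],[0,0,0.018,0,0,0],[0,0,0.01,0,0,0],[0,0,0.0045,0,0,0],[0,0,0,0,0,0]]]}}

```text
t: 6.65
tcp_pos: [0.545, 0.1524, 0.0268]
tool_rot: [0.845, 0.535, 0.0, 0.0]
force: [0.7, -0.5, 0.5]
finger_gap: 0.999
```

Request:
{"name": "play_rows", "arguments": {"steps": [[[0,0,0,0,0,0],[0,0,0,0,0,0],[0,0,0,0,0,0],[0,0,0,0,0,0],[0,0,0,0,0,0],[0,0,0,0,0,0]]], "fingers": 0, "squeeze": 40}}

```text
t: 7.4
tcp_pos: [0.5452, 0.1524, 0.0275]
tool_rot: [0.845, 0.535, 0.0, 0.0]
force: [-0.6, -0.2, 6.0]
finger_gap: 0.597
```

```bash
python3 - <<'E'
from h import *
toolshift([.546,.1525,.028])
p=snap('wrist','w3.png')
E
```

```text
tcp [0.5452 0.1524 0.0275] yaw 64.71 tilt [ 1.e-03  1.e-04 -1.e+00] q [0.075 0.798 1.726 0.    0.617 0.517] shift [ 0.0005  0.0007 -0.0005] F [-0.56 -0.24  6.  ] T [0.014 0.205 0.022] gap 0.597 t 7.4
```

View pics/w3.png

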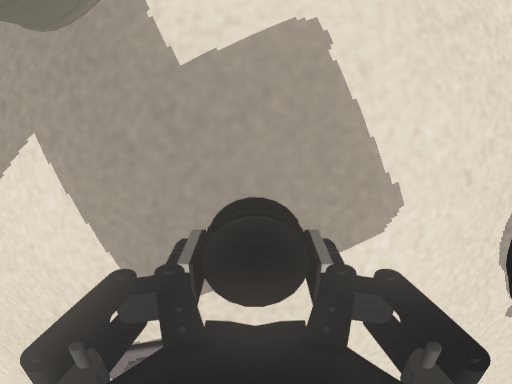

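Request:
{"name": "play_rows", "arguments": {"steps": [[[0,0,-0.01,0,0,0],[0,0,-0.035,0,0,0],[0,0,-0.05,0,0,0],[0,0,-0.05,0,0,0],[0,0,-0.037,0,0,0],[0,0,0,0,0,0]]]}}

```text
t: 8.2
tcp_pos: [0.5468, 0.1526, 0.2124]
tool_rot: [0.845, 0.535, 0.003, 0.002]
force: [1.7, 0.3, -1.2]
finger_gap: 0.597
```

Request:
{"name": "play_rows", "arguments": {"steps": [[[-0.02,0.007,0,0,0,0],[-0.04,0.0135,0,0,0,0],[-0.04,0.0135,0,0,0,0],[-0.04,0.0135,0,0,0,0],[-0.04,0.0135,0,0,0,0],[-0.04,0.0135,0,0,0,0],[-0.04,0.0135,0,0,0,0],[-0.03,0.0105,0,0,0,0],[-0.018,0.005,0,0,0,0],[0,0,0,0,0,0]]]}}

```text
t: 9.45
tcp_pos: [0.5063, -0.1708, 0.2081]
tool_rot: [0.845, 0.534, -0.0, -0.001]
force: [-0.6, -0.1, -0.1]
finger_gap: 0.598
```

```bash
python3 - <<'E'
from h import *
p=snap('wrist','w4.png')
for l in ['neck_rim','cap_center','thread_ends']:
  for x in manip.pinpoint(l,p): print(l,x,atz(p,x['point'],.118 if l=='neck_rim' else .1165,True))
toolshift([.526,-.130,.21])
E
```

```text
neck_rim {'point': [71.0, 5.5], 'score': 0.92} [0.4446588  0.03781899 0.118     ]
neck_rim {'point': [65.8, 264.3], 'score': 0.57} [ 0.31355523 -0.15231798  0.118     ]
neck_rim {'point': [253.0, 254.4], 'score': 0.19} [ 0.48576466 -0.21052912  0.118     ]
cap_center {'point': [253.5, 254.5], 'score': 0.55} [ 0.48570394 -0.21156382  0.1165    ]
thread_ends {'point': [65.5, 260.0], 'score': 0.93} [ 0.31523986 -0.14871775  0.1165    ]
thread_ends {'point': [72.0, 9.4], 'score': 0.68} [0.44354537 0.03484251 0.1165    ]
tcp [ 0.5067 -0.169   0.2086] yaw 64.79 tilt [-8.e-04  8.e-04 -1.e+00] q [-0.531  0.471  1.709  0.     0.962 -0.092] shift [ 0.0435  0.0009 -0.0014] F [ 0.12 -0.19 -0.41] T [-0.086 -0.008  0.   ] gap 0.597 t 9.65
```

View pics/w4.png

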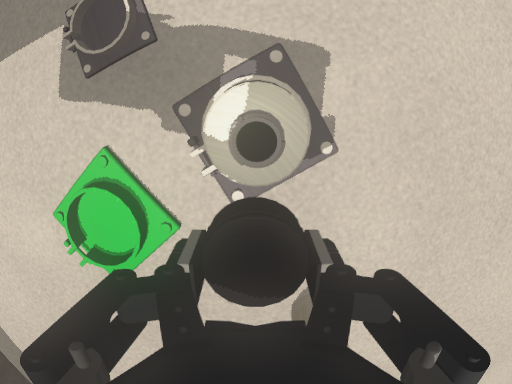

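```bash
python3 - <<'E'
from h import *
p=snap('wrist')
im=p['img'][100:184,205:312]
cv2.imwrite('pics/c4.png',cv2.resize(im,None,fx=6,fy=6,interpolation=2)[:,:,::-1])
im=np.clip(p['img'][190:315,190:320].astype(float)*3,0,255).astype(np.uint8)
cv2.imwrite('pics/c4b.png',cv2.resize(im,None,fx=4,fy=4,interpolation=2)[:,:,::-1])
for thr in [40,50,60]:
    c,st=darkblob(p,(257,141),thr);print(thr,c,st)
E
```

```text
40 [251.12425274 183.22810005] [     0      0    512    384 187352]
50 [252.1976697  165.46226135] [     0      0    512    384 165043]
60 [255.62278696 153.51658083] [     0      0    512    384 150867]
```

View pics/c4.png

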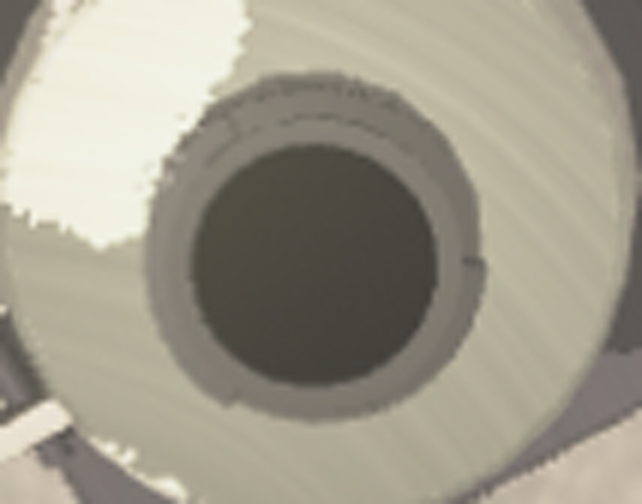

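View pics/c4b.png

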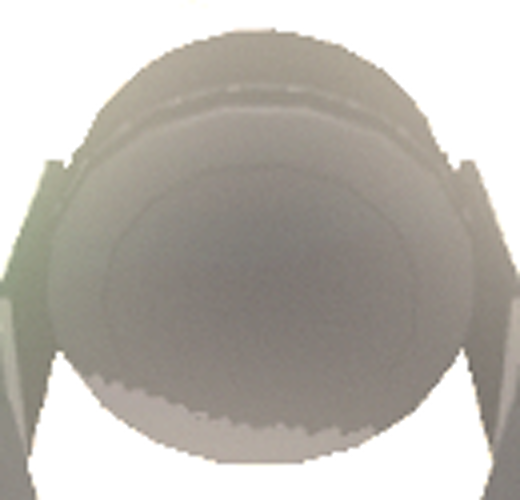

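```bash
cat > fit.py <<'E'
from h import *
from scipy.optimize import least_squares
def T2W(s): 
    M=np.eye(4);M[:3,:3]=R.from_quat(s['tool_rot']).as_matrix();M[:3,3]=s['tcp_pos'];return M
def cap_inhand(p,Tw,rows,cols):
    def f(v):
        c=(Tw@[v[0],v[1],0,1])[:3]; zt=c[2]-v[2]
        pts=np.array([proj(p,X,True) for X in np.r_[circ(c,.0265,zt),circ(c,.0265,zt-.025)]])
        return pts
    g=lambda v:(lambda q:[q[:,1].min()-rows[0],q[:,1].max()-rows[1],(q[:,0].min()+q[:,0].max())/2-sum(cols)/2])(f(v))
    s=least_squares(g,[0,0,.0],diff_step=1e-4,x_scale=.01);q=f(s.x);return s.x,s.fun,q[:,0].min(),q[:,0].max()
def rim_fit(p,box,z=.118):
    l,r,t,b=box
    def f(v):
        return np.array([proj(p,X,True) for X in circ(v[:2],v[2],z,180)])
    g=lambda v:(lambda q:[q[:,0].min()-l,q[:,0].max()-r,q[:,1].min()-t,q[:,1].max()-b])(f(v))
    return least_squares(g,[.526,-.13,.0145],diff_step=1e-4,x_scale=.01)
E
python3 - <<'E'
from fit import *
p=snap('wrist');s=manip.sense();Tw=T2W(s)
print(cap_inhand(p,Tw,(197,305.6),(202,308.7)))
r=rim_fit(p,(205+192/6,205+438/6,100+143/6,100+385/6));print(r.x,r.fun)
w=np.linalg.inv(Tw)@[r.x[0],r.x[1],.118,1];print('rim in tool',w)
c=proj(p,[.526,-.13,.118],True);print(c)
# thread angles
c0=r.x[:2]
for u,v in [(482,264),(230,402),(222,118)]:
    X=atz(p,(205+u/6,100+v/6),.1165,True);d=X[:2]-c0;print(np.hypot(*d),np.degrees(np.arctan2(d[1],d[0])))
toolshift([0,0,0])
E
```

```text
(array([-0.00287582,  0.00021015,  0.00800144]), array([ 8.52651283e-14,  0.00000000e+00, -8.52651283e-14]), np.float64(201.7246453258246), np.float64(308.9753546741752))
[ 0.52695795 -0.13102329  0.01447053] [ 0.01103295 -0.01104822 -0.01113121  0.0112924 ]
rim in tool [0.04302366 0.00196193 0.09081903 1.        ]
(np.float64(255.66525101177078), np.float64(143.4893783826969))
0.019844581961950807 -25.197674639897414
0.019734317299818855 -146.42029257635508
0.02044805672876652 96.86034593011681
tcp [ 0.5069 -0.1691  0.2088] yaw 64.8 tilt [-2.e-04  3.e-04 -1.e+00] q [-0.531  0.471  1.709  0.     0.962 -0.092] shift [-0.0628 -0.5306  0.209 ] F [-0.06  0.13 -0.81] T [-0.014 -0.007  0.018] gap 0.596 t 9.75
```

```bash
python3 - <<'E'
from fit import *
p=snap('wrist');s=manip.sense();Tw=T2W(s)
im=np.clip(p['img'].astype(float)*3,0,255).astype(np.uint8)[...,::-1]
big=cv2.resize(im[190:315,190:320],None,fx=4,fy=4,interpolation=2)
def draw(big,v,col):
    for dz,rr in ((0,.0265),(.025,.0265),(0,.024)):
        pts=[]
        for X in circ((v[0],v[1]),rr,v[2]+dz):
            W=(Tw@[*X,1])[:3];pts.append(proj(p,W,True))
        pts=((np.array(pts)-[190,190]+.5)*4).astype(np.int32)
        cv2.polylines(big,[pts],True,col,1)
a=big.copy();draw(a,[0,0,.0025],(0,0,255))
b=big.copy();draw(b,[-.0029,.0002,.008],(0,160,0))
cv2.imwrite('pics/ov.png',np.hstack([a,b])[:, :800] if 0 else cv2.resize(np.hstack([a,b]),(790,380)))
snap('scene','s5.png');q=snap('scene')
u=proj(q,s['tcp_pos']);print(u);u=[int(x) for x in u]
cv2.imwrite('pics/s5c.png',cv2.resize(np.clip(q['img'][u[1]-30:u[1]+40,u[0]-40:u[0]+40].astype(float)*2,0,255).astype(np.uint8),None,fx=7,fy=7,interpolation=2)[...,::-1])
E
```

```text
(np.float64(189.82162875073027), np.float64(154.77571710353936))
```

View pics/ov.png

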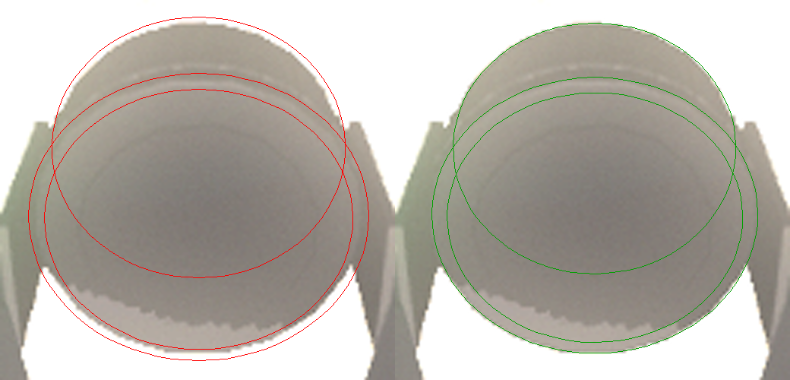

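View pics/s5c.png

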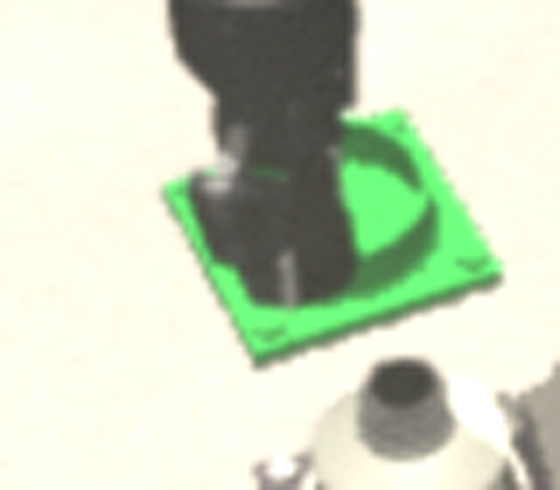

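```bash
python3 - <<'E'
from fit import *
p=snap('wrist');s=manip.sense();Tw=T2W(s)
g=cv2.cvtColor(p['img'],cv2.COLOR_RGB2GRAY).astype(float)
# upper arc: for columns, first subpixel crossing from bright to dark
U=[];L=[]
for c in range(215,297,3):
    col=g[:,c]
    for r in range(185,240):
        if col[r]>75>=col[r+1]: U.append((c,r+(col[r]-75)/(col[r]-col[r+1])));break
for c in range(232,282,3):
    col=g[:,c]
    for r in range(320,280,-1):
        if col[r]>75>=col[r-1]: L.append((c,r-(col[r]-75)/(col[r]-col[r-1])));break
U=np.array(U);L=np.array(L);print(U[:,1].round(1),L[:,1].round(1))
def arc(x,y,z,r,up):
    a=np.linspace(0,2*np.pi,400)
    q=np.array([proj(p,(Tw@[x+r*np.cos(t),y+r*np.sin(t),z,1])[:3],True) for t in a])
    m=q[:,1].mean();q=q[q[:,1]<m] if up else q[q[:,1]>m];return q[np.argsort(q[:,0])]
def res(v,z,rb):
    a=arc(v[0],v[1],z+.025,rb,True);b=arc(v[0],v[1],z,v[2],False)
    return np.r_[np.interp(U[:,0],a[:,0],a[:,1])-U[:,1],np.interp(L[:,0],b[:,0],b[:,1])-L[:,1]]
for z in (.0015,.0025,.004,.006,.008):
  for rb in (.026,.02675):
    o=least_squares(res,[-.001,0,.025],args=(z,rb),diff_step=1e-3,x_scale=.01);print(z,rb,o.x.round(5),'rms',np.sqrt(np.mean(o.fun**2)).round(3))
E
```

```text
[216.6 213.2 210.2 207.5 205.1 203.6 201.9 200.8 199.8 198.9 198.  197.2
 197.  196.9 197.5 197.7 197.8 198.7 199.7 200.  200.9 202.8 204.7 206.5
 208.5 211.6 214.7 218.7] [301.3 302.2 303.2 304.2 305.2 305.3 305.6 305.6 305.6 305.6 305.5 305.2
 304.2 303.3 302.4 301.5 300.4]
0.0015 0.026 [-3.300e-04 -1.000e-05  2.374e-02] rms 0.263
0.0015 0.02675 [-1.210e-03 -4.000e-05  2.291e-02] rms 0.436
0.0025 0.026 [-6.400e-04 -1.000e-05  2.425e-02] rms 0.235
0.0025 0.02675 [-1.530e-03 -4.000e-05  2.341e-02] rms 0.389
0.004 0.026 [-1.110e-03  1.000e-05  2.501e-02] rms 0.22
0.004 0.02675 [-2.000e-03 -3.000e-05  2.417e-02] rms 0.323
0.006 0.026 [-1.720e-03  2.000e-05  2.604e-02] rms 0.259
0.006 0.02675 [-2.620e-03 -1.000e-05  2.518e-02] rms 0.252
0.008 0.026 [-2.330e-03  4.000e-05  2.707e-02] rms 0.35
0.008 0.02675 [-0.00324  0.       0.0262 ] rms 0.222
```

Request:
{"name": "play_rows", "arguments": {"steps": [[[0.01,0.0005,0,0,0,0],[0.015,0.0005,0,0,0,0],[0.013,0.0005,0,0,0,0],[0.0057,0.0005,0,0,0,0],[0,0,0.02,0,0,0],[0,0,0.02,0,0,0],[0,0,0.014,0,0,0],[0,0,0.005,0,0,0],[0,0,0,0,0,0],[0,0,0,0,0,0]]]}}

```text
t: 11.2
tcp_pos: [0.5278, -0.1319, 0.1504]
tool_rot: [0.845, 0.535, 0.0, 0.001]
force: [-0.4, 0.4, 0.2]
finger_gap: 0.595
```

```bash
python3 - <<'E'
from h import *
for i in range(3): toolshift([.52696+.0003,-.13102+.0006,.14]); p=snap('wrist','w6.png')
q=snap('scene');cv2.imwrite('pics/s6.png',cv2.resize(np.clip(q['img'][130:220,160:250].astype(float)*1.5,0,255).astype(np.uint8),None,fx=6,fy=6,interpolation=2)[...,::-1])
E
```

```text
tcp [ 0.5278 -0.1319  0.1504] yaw 64.71 tilt [ 1.2e-03 -6.0e-04 -1.0e+00] q [-0.45   0.571  1.734 -0.     0.836 -0.009] shift [ 0.0011 -0.0011  0.0104] F [-0.43  0.36  0.25] T [-0.005 -0.02  -0.004] gap 0.595 t 11.2
tcp [ 0.5278 -0.1319  0.1504] yaw 64.7 tilt [ 1.3e-03 -6.0e-04 -1.0e+00] q [-0.45   0.57   1.734  0.     0.836 -0.009] shift [ 0.0011 -0.0011  0.0104] F [0.31 0.79 0.41] T [ 0.035  0.014 -0.048] gap 0.597 t 11.25
tcp [ 0.5277 -0.1319  0.1505] yaw 64.7 tilt [ 1.3e-03 -6.0e-04 -1.0e+00] q [-0.45   0.57   1.734 -0.     0.836 -0.009] shift [ 0.0011 -0.0011  0.0105] F [ 0.09 -0.19  0.14] T [-0.028 -0.002 -0.053] gap 0.596 t 11.3
```

View pics/s6.png

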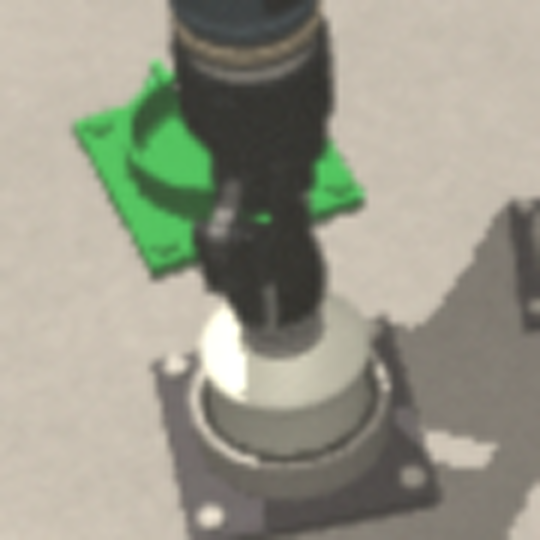

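View pics/w6.png

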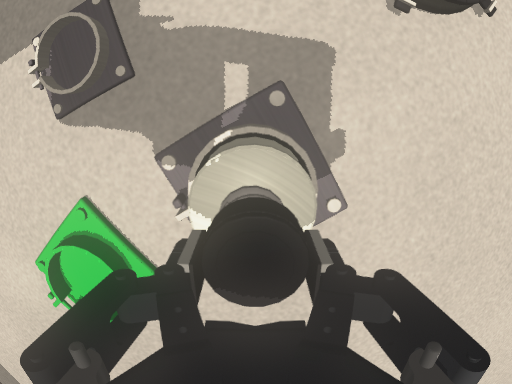

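Request:
{"name": "play_rows", "arguments": {"steps": [[[0.0011,-0.0011,0.002,0,0,0],[0,0,0.002,0,0,0],[0,0,0.002,0,0,0],[0,0,0.001,0,0,0],[0,0,0,0,0,0]]]}}

```text
t: 12.02
tcp_pos: [0.5268, -0.1302, 0.1427]
tool_rot: [0.845, 0.535, -0.0, -0.0]
force: [0.3, -0.0, -1.0]
finger_gap: 0.596
```

```bash
python3 - <<'E'
from h import *
toolshift([.52726,-.13039,.133])
E
```

```text
tcp [ 0.5268 -0.1302  0.1427] yaw 64.71 tilt [-3.e-04  1.e-04 -1.e+00] q [-0.448  0.582  1.741 -0.     0.819 -0.007] shift [0.0001 0.0005 0.0097] F [ 0.33 -0.02 -1.01] T [-0.019  0.015 -0.013] gap 0.596 t 12.03
```

Aligned. I'm lowering in small steps and watching the force.

Request:
{"name": "play_rows", "arguments": {"steps": [[[0,0.0004,0.001,0,0,0],[0,0,0.001,0,0,0],[0,0,0.001,0,0,0],[0,0,0,0,0,0]]]}}

```text
t: 12.52
tcp_pos: [0.5271, -0.1304, 0.1397]
tool_rot: [0.845, 0.535, -0.0, -0.0]
force: [-0.3, 0.6, -0.8]
finger_gap: 0.598
```

Request:
{"name": "play_rows", "arguments": {"steps": [[[0,0,0.001,0,0,0],[0,0,0.001,0,0,0],[0,0,0,0,0,0]]]}}

```text
t: 12.9
tcp_pos: [0.5271, -0.1304, 0.1377]
tool_rot: [0.845, 0.535, -0.0, -0.0]
force: [0.7, 0.2, -0.8]
finger_gap: 0.598
```

Request:
{"name": "play_rows", "arguments": {"steps": [[[0,0,0.001,0,0,0],[0,0,0,0,0,0]]]}}

```text
t: 13.15
tcp_pos: [0.5271, -0.1304, 0.1367]
tool_rot: [0.845, 0.535, -0.0, -0.0]
force: [-0.4, 0.2, 0.2]
finger_gap: 0.599
```

Request:
{"name": "play_rows", "arguments": {"steps": [[[0,0,0.0008,0,0,0],[0,0,0,0,0,0]]]}}

```text
t: 13.4
tcp_pos: [0.5271, -0.1304, 0.1359]
tool_rot: [0.845, 0.535, -0.0, -0.0]
force: [0.1, -0.2, -0.7]
finger_gap: 0.595
```

Request:
{"name": "play_rows", "arguments": {"steps": [[[0,0,0.0007,0,0,0],[0,0,0,0,0,0]]]}}

```text
t: 13.65
tcp_pos: [0.5271, -0.1304, 0.1353]
tool_rot: [0.845, 0.535, -0.0, -0.0]
force: [-0.7, 0.2, -0.8]
finger_gap: 0.598
```

Request:
{"name": "play_rows", "arguments": {"steps": [[[0,0,0.0007,0,0,0],[0,0,0,0,0,0]]]}}

```text
t: 13.9
tcp_pos: [0.5272, -0.1304, 0.1347]
tool_rot: [0.845, 0.535, 0.0, 0.0]
force: [-1.1, -0.0, 0.6]
finger_gap: 0.598
```

Request:
{"name": "play_rows", "arguments": {"steps": [[[0,0,0.0007,0,0,0],[0,0,0,0,0,0]]]}}

```text
t: 14.15
tcp_pos: [0.5273, -0.1305, 0.1344]
tool_rot: [0.845, 0.535, 0.0, 0.0]
force: [-0.8, 0.6, 5.0]
finger_gap: 0.596
```

Request:
{"name": "play_rows", "arguments": {"steps": [[[0,0,-0.0004,0,0,-8],[0,0,-0.00045,0,0,-8]]]}}

```text
t: 14.4
tcp_pos: [0.5273, -0.1301, 0.1352]
tool_rot: [0.761, 0.649, 0.0, -0.0]
force: [-1.3, 2.3, 6.2]
finger_gap: 0.598
```

```bash
python3 - <<'E'
from h import *
toolshift([.52726,-.13039,.133])
E
```

```text
tcp [ 0.5273 -0.1301  0.1352] yaw 80.94 tilt [ 3.e-04  5.e-04 -1.e+00] q [-4.480e-01  5.950e-01  1.745e+00  1.000e-03  8.020e-01 -2.900e-01] shift [-0.0003  0.0001  0.0022] F [-1.33  2.3   6.24] T [ 0.26   0.204 -0.067] gap 0.598 t 14.4
```

Request:
{"name": "play_rows", "arguments": {"steps": [[[0,-0.0001,-0.00045,0,0,-8],[0,-0.0001,-0.00045,0,0,-8]]]}}

```text
t: 14.65
tcp_pos: [0.527, -0.13, 0.1361]
tool_rot: [0.663, 0.749, 0.0, -0.0]
force: [-0.5, 0.8, 3.8]
finger_gap: 0.6
```

Request:
{"name": "play_rows", "arguments": {"steps": [[[0,-0.0001,-0.00045,0,0,-8]]]}}

```text
t: 14.78
tcp_pos: [0.5268, -0.13, 0.1366]
tool_rot: [0.609, 0.793, 0.0, -0.0]
force: [-0.5, 0.9, 4.5]
finger_gap: 0.598
```

Request:
{"name": "play_rows", "arguments": {"steps": [[[0,-0.0001,-0.00045,0,0,-8]]]}}

```text
t: 14.9
tcp_pos: [0.5268, -0.1301, 0.137]
tool_rot: [0.552, 0.834, 0.0, -0.0]
force: [-1.2, 1.6, 5.3]
finger_gap: 0.594
```

Request:
{"name": "play_rows", "arguments": {"steps": [[[0,0,-0.00026,0,0,-5]]]}}

```text
t: 15.02
tcp_pos: [0.5267, -0.1301, 0.1373]
tool_rot: [0.516, 0.857, 0.0, -0.0]
force: [-0.9, 1.2, 6.3]
finger_gap: 0.602
```

Request:
{"name": "play_rows", "arguments": {"steps": [[[0,0,-0.00026,0,0,-5]]]}}

```text
t: 15.15
tcp_pos: [0.5269, -0.1303, 0.1375]
tool_rot: [0.478, 0.878, 0.0, 0.0]
force: [-0.2, 0.3, 2.7]
finger_gap: 0.598
```

Request:
{"name": "play_rows", "arguments": {"steps": [[[0,0,-0.0002,0,0,-4]]]}}

```text
t: 15.28
tcp_pos: [0.5268, -0.1303, 0.1374]
tool_rot: [0.448, 0.894, 0.0, -0.0]
force: [-1.0, -0.2, 0.7]
finger_gap: 0.599
```

Request:
{"name": "play_rows", "arguments": {"steps": [[[0,0,0.0005,0,0,0],[0,0,0,0,0,0]]]}}

```text
t: 15.52
tcp_pos: [0.5265, -0.1303, 0.137]
tool_rot: [0.449, 0.894, -0.0, -0.0]
force: [-1.5, 0.4, 5.4]
finger_gap: 0.599
```

```bash
python3 - <<'E'
from h import *
for i in range(3): toolshift([.52726,-.13039,.133]); snap('top')
E
```

```text
tcp [ 0.5265 -0.1303  0.137 ] yaw 126.67 tilt [-5.e-04  1.e-04 -1.e+00] q [-0.449  0.591  1.745 -0.     0.806 -1.088] shift [-0.0005  0.0006  0.004 ] F [-1.47  0.4   5.4 ] T [0.183 0.247 0.102] gap 0.599 t 15.53
tcp [ 0.5265 -0.1304  0.137 ] yaw 126.68 tilt [-5.e-04  0.e+00 -1.e+00] q [-0.449  0.591  1.745 -0.     0.806 -1.089] shift [-0.0005  0.0006  0.004 ] F [-1.46  0.91  4.71] T [0.073 0.261 0.045] gap 0.598 t 15.57
tcp [ 0.5265 -0.1303  0.137 ] yaw 126.68 tilt [-5.e-04  1.e-04 -1.e+00] q [-0.449  0.591  1.745 -0.     0.806 -1.089] shift [-0.0005  0.0006  0.004 ] F [-0.78  1.74  4.83] T [0.114 0.295 0.072] gap 0.596 t 15.62
```

Request:
{"name": "play_rows", "arguments": {"steps": [[[0,0,-0.0001,0,0,-3]]]}}

```text
t: 15.8
tcp_pos: [0.5266, -0.1303, 0.1367]
tool_rot: [0.425, 0.905, 0.0, -0.0]
force: [-2.0, 0.1, 0.4]
finger_gap: 0.596
```

Request:
{"name": "play_rows", "arguments": {"steps": [[[0,0,-0.0001,0,0,-3]]]}}

```text
t: 15.92
tcp_pos: [0.5266, -0.1303, 0.1365]
tool_rot: [0.401, 0.916, 0.0, -0.0]
force: [0.4, 0.3, -0.1]
finger_gap: 0.598
```

Request:
{"name": "play_rows", "arguments": {"steps": [[[0,0,-0.0001,0,0,-3]]]}}

```text
t: 16.05
tcp_pos: [0.5266, -0.1303, 0.1365]
tool_rot: [0.377, 0.926, 0.0, -0.0]
force: [-1.0, -0.4, -0.9]
finger_gap: 0.603
```

Request:
{"name": "play_rows", "arguments": {"steps": [[[0,0,0.0006,0,0,-2],[0,0,0.0006,0,0,0]]]}}

```text
t: 16.3
tcp_pos: [0.5266, -0.1304, 0.1355]
tool_rot: [0.361, 0.933, 0.0, -0.0]
force: [-0.6, -0.6, -0.2]
finger_gap: 0.596
```

Request:
{"name": "play_rows", "arguments": {"steps": [[[0,0,0.0008,0,0,0],[0,0,0,0,0,0]]]}}

```text
t: 16.55
tcp_pos: [0.5266, -0.1303, 0.1349]
tool_rot: [0.361, 0.933, 0.0, -0.0]
force: [-1.8, -0.9, -0.0]
finger_gap: 0.603
```

Request:
{"name": "play_rows", "arguments": {"steps": [[[0,0,0.0008,0,0,0],[0,0,0,0,0,0]]]}}

```text
t: 16.8
tcp_pos: [0.5266, -0.1304, 0.1342]
tool_rot: [0.361, 0.933, 0.0, -0.0]
force: [-0.2, -0.1, -0.0]
finger_gap: 0.598
```

Request:
{"name": "play_rows", "arguments": {"steps": [[[0,0,0.0008,0,0,0],[0,0,0.0008,0,0,0]]]}}

```text
t: 17.05
tcp_pos: [0.5267, -0.1304, 0.1326]
tool_rot: [0.361, 0.933, 0.0, -0.0]
force: [-1.5, -0.3, 0.3]
finger_gap: 0.594
```

Request:
{"name": "play_rows", "arguments": {"steps": [[[0,0,0.0008,0,0,0],[0,0,0.0,0,0,0]]]}}

```text
t: 17.3
tcp_pos: [0.5266, -0.1304, 0.1319]
tool_rot: [0.361, 0.933, -0.0, -0.0]
force: [-1.8, 0.7, 1.1]
finger_gap: 0.595
```

Request:
{"name": "play_rows", "arguments": {"steps": [[[0,0,0.0007,0,0,0],[0,0,0.0,0,0,0]]]}}

```text
t: 17.55
tcp_pos: [0.5267, -0.1304, 0.1317]
tool_rot: [0.361, 0.933, -0.0, -0.0]
force: [-3.2, 0.4, 5.9]
finger_gap: 0.599
```

Request:
{"name": "play_rows", "arguments": {"steps": [[[0,0.0001,0.00035,0,0,8],[0,0.0001,0.00045,0,0,8]]]}}

```text
t: 17.8
tcp_pos: [0.5268, -0.1305, 0.1308]
tool_rot: [0.489, 0.872, -0.0, 0.0]
force: [-2.1, 0.8, 2.6]
finger_gap: 0.594
```

Request:
{"name": "play_rows", "arguments": {"steps": [[[0,0.0001,0.00045,0,0,8],[0,0.0001,0.00045,0,0,8]]]}}

```text
t: 18.05
tcp_pos: [0.527, -0.1304, 0.1299]
tool_rot: [0.605, 0.796, -0.0, 0.0]
force: [-2.6, -0.9, 4.2]
finger_gap: 0.599
```

```bash
python3 - <<'E'
from h import *
toolshift([.52726,-.13039,.133])
E
```

```text
tcp [ 0.527  -0.1304  0.1299] yaw 105.47 tilt [-2.e-04 -5.e-04 -1.e+00] q [-4.480e-01  6.030e-01  1.749e+00 -1.000e-03  7.900e-01 -7.180e-01] shift [-0.0001  0.0003 -0.0031] F [-2.56 -0.88  4.16] T [-0.006  0.495  0.031] gap 0.599 t 18.05
```

Request:
{"name": "play_rows", "arguments": {"steps": [[[0,0.0001,0.00045,0,0,8],[0,0.0001,0.00045,0,0,8],[0,0.0001,0.00045,0,0,8]]]}}

```text
t: 18.42
tcp_pos: [0.5273, -0.1304, 0.1286]
tool_rot: [0.758, 0.653, -0.0, 0.0]
force: [-2.5, 0.4, 4.9]
finger_gap: 0.597
```

Request:
{"name": "play_rows", "arguments": {"steps": [[[0,0.0001,0.00045,0,0,8],[0,0.0001,0.00045,0,0,8]]]}}

```text
t: 18.68
tcp_pos: [0.5275, -0.1303, 0.1277]
tool_rot: [0.841, 0.541, -0.0, 0.0]
force: [-1.9, 0.2, 3.3]
finger_gap: 0.595
```

```bash
python3 - <<'E'
from h import *
toolshift([.52726,-.13039,.133])
E
```

```text
tcp [ 0.5275 -0.1303  0.1277] yaw 65.47 tilt [ 1.e-04 -5.e-04 -1.e+00] q [-4.480e-01  6.070e-01  1.749e+00 -1.000e-03  7.850e-01 -1.900e-02] shift [-0.0002 -0.0002 -0.0053] F [-1.88  0.25  3.3 ] T [-0.01   0.405  0.022] gap 0.595 t 18.68
```

Request:
{"name": "play_rows", "arguments": {"steps": [[[0,0.0001,0.00045,0,0,8],[0,0.0001,0.00045,0,0,8]]]}}

```text
t: 18.92
tcp_pos: [0.5277, -0.1305, 0.1268]
tool_rot: [0.908, 0.418, -0.0, 0.0]
force: [-2.7, -0.4, 4.6]
finger_gap: 0.596
```

Request:
{"name": "play_rows", "arguments": {"steps": [[[0,0.0001,0.0003,0,0,5]]]}}

```text
t: 19.05
tcp_pos: [0.5278, -0.1305, 0.1265]
tool_rot: [0.925, 0.379, -0.0, 0.0]
force: [-3.4, 1.3, 6.3]
finger_gap: 0.597
```

```bash
python3 - <<'E'
from h import *
toolshift([.52726,-.13039,.133])
E
```

```text
tcp [ 0.5278 -0.1305  0.1265] yaw 44.55 tilt [ 0.e+00 -4.e-04 -1.e+00] q [-4.480e-01  6.100e-01  1.749e+00 -1.000e-03  7.830e-01  3.460e-01] shift [-0.0003 -0.0004 -0.0065] F [-3.42  1.27  6.32] T [0.105 0.495 0.097] gap 0.597 t 19.05
```

Request:
{"name": "play_rows", "arguments": {"steps": [[[0,0,0.0002,0,0,5]]]}}

```text
t: 19.18
tcp_pos: [0.5278, -0.1305, 0.1265]
tool_rot: [0.941, 0.338, -0.0, 0.0]
force: [-2.3, 0.7, 7.0]
finger_gap: 0.593
```

Request:
{"name": "play_rows", "arguments": {"steps": [[[0,0,0.0002,0,0,4]]]}}

```text
t: 19.3
tcp_pos: [0.5279, -0.1306, 0.1265]
tool_rot: [0.952, 0.306, 0.0, 0.0]
force: [-3.1, 0.9, 9.0]
finger_gap: 0.598
```

```bash
python3 - <<'E'
from h import *
toolshift([.52726,-.13039,.133])
E
```

```text
tcp [ 0.5279 -0.1306  0.1265] yaw 35.6 tilt [ 4.e-04 -6.e-04 -1.e+00] q [-4.480e-01  6.100e-01  1.749e+00 -1.000e-03  7.830e-01  5.020e-01] shift [-0.0004 -0.0005 -0.0065] F [-3.15  0.89  9.02] T [0.098 0.55  0.018] gap 0.598 t 19.3
```

Request:
{"name": "play_rows", "arguments": {"steps": [[[0,0,-0.0006,0,0,0],[0,0,0,0,0,0]]]}}

```text
t: 19.55
tcp_pos: [0.5279, -0.1305, 0.1265]
tool_rot: [0.952, 0.307, 0.0, 0.0]
force: [-2.7, -0.5, 5.5]
finger_gap: 0.595
```

```bash
python3 - <<'E'
from h import *
p=snap('wrist','w7.png')
for i in range(3): toolshift([.5273,-.1310,.133]);snap('top')
E
```

```text
tcp [ 0.5279 -0.1304  0.1265] yaw 35.73 tilt [ 3.e-04 -3.e-04 -1.e+00] q [-0.448  0.61   1.749 -0.     0.783  0.5  ] shift [-0.0008  0.0001 -0.0065] F [-2.76 -0.07  5.46] T [ 0.     0.438 -0.019] gap 0.6 t 19.6
tcp [ 0.528  -0.1305  0.1265] yaw 35.73 tilt [ 3.e-04 -3.e-04 -1.e+00] q [-0.448  0.61   1.748 -0.     0.783  0.5  ] shift [-0.0008  0.     -0.0065] F [-2.31 -0.49  4.69] T [ 0.039  0.369 -0.007] gap 0.597 t 19.65
tcp [ 0.5279 -0.1305  0.1265] yaw 35.73 tilt [ 3.e-04 -3.e-04 -1.e+00] q [-0.448  0.61   1.749 -0.     0.783  0.5  ] shift [-0.0008  0.0001 -0.0065] F [-3.48 -0.09  5.16] T [-0.003  0.35  -0.03 ] gap 0.598 t 19.7
```

View pics/w7.png

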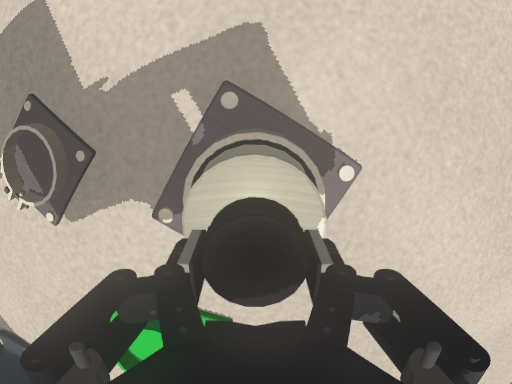

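Request:
{"name": "play_rows", "arguments": {"steps": [[[-0.0003,-0.0002,0,0,0,-8],[0,-0.0001,-0.0004,0,0,-8],[0,-0.0001,-0.00045,0,0,-8]]]}}

```text
t: 20.12
tcp_pos: [0.5277, -0.13, 0.1272]
tool_rot: [0.866, 0.5, 0.0, 0.0]
force: [-0.8, 1.9, 3.3]
finger_gap: 0.591
```

Request:
{"name": "play_rows", "arguments": {"steps": [[[0,-0.0001,-0.00045,0,0,-8],[0,-0.0001,-0.00045,0,0,-8],[0,-0.0001,-0.00045,0,0,-8]]]}}

```text
t: 20.5
tcp_pos: [0.5273, -0.1298, 0.1286]
tool_rot: [0.743, 0.669, 0.0, -0.0]
force: [-1.4, 0.2, 4.1]
finger_gap: 0.599
```

```bash
python3 - <<'E'
from h import *
toolshift([.5273,-.1310,.133])
E
```

```text
tcp [ 0.5273 -0.1298  0.1286] yaw 83.95 tilt [ 7.e-04  6.e-04 -1.e+00] q [-4.480e-01  6.060e-01  1.749e+00  1.000e-03  7.860e-01 -3.430e-01] shift [-0.0012  0.0001 -0.0044] F [-1.39  0.21  4.15] T [-0.008  0.303 -0.026] gap 0.599 t 20.5
```

Request:
{"name": "play_rows", "arguments": {"steps": [[[0,-0.0001,-0.00045,0,0,-8],[0,-0.0001,-0.00045,0,0,-8],[0,-0.0001,-0.00045,0,0,-8],[0,-0.0001,-0.00045,0,0,-8]]]}}

```text
t: 21.0
tcp_pos: [0.5269, -0.1299, 0.1304]
tool_rot: [0.53, 0.848, 0.0, 0.0]
force: [-1.3, 2.4, 4.3]
finger_gap: 0.596
```

Request:
{"name": "play_rows", "arguments": {"steps": [[[0,-0.0001,-0.00045,0,0,-8],[0,-0.0001,-0.00045,0,0,-8],[0,-0.0001,-0.00045,0,0,-8],[0,0,0,0,0,-4]]]}}

```text
t: 21.5
tcp_pos: [0.5266, -0.1301, 0.1319]
tool_rot: [0.31, 0.951, 0.0, 0.0]
force: [-2.2, 1.4, 7.5]
finger_gap: 0.594
```

Request:
{"name": "play_rows", "arguments": {"steps": [[[0,0,-0.0006,0,0,0],[0,0,-0.0006,0,0,0]]]}}

```text
t: 21.75
tcp_pos: [0.5265, -0.1303, 0.1325]
tool_rot: [0.312, 0.95, 0.0, 0.0]
force: [-0.7, 0.4, -1.1]
finger_gap: 0.598
```

```bash
python3 - <<'E'
from h import *
toolshift([.5273,-.1310,.133])
E
```

```text
tcp [ 0.5265 -0.1303  0.1325] yaw 143.69 tilt [ 3.e-04  0.e+00 -1.e+00] q [-0.449  0.598  1.748  0.     0.795 -1.386] shift [-0.001  -0.0001 -0.0005] F [-0.66  0.41 -1.13] T [0.019 0.093 0.015] gap 0.598 t 21.75
```

Request:
{"name": "play_rows", "arguments": {"steps": [[[0,0,-0.001,0,0,0],[0,0,-0.001,0,0,0],[0,0,0,0,0,0]]]}}

```text
t: 22.12
tcp_pos: [0.5265, -0.1304, 0.1347]
tool_rot: [0.311, 0.95, -0.0, 0.0]
force: [-0.6, 0.6, -0.5]
finger_gap: 0.598
```

Request:
{"name": "play_rows", "arguments": {"steps": [[[0,0,-0.0015,0,0,0],[0,0,-0.002,0,0,0],[0,0,-0.002,0,0,0],[0,0,0,0,0,0]]]}}

```text
t: 22.62
tcp_pos: [0.5267, -0.1305, 0.1406]
tool_rot: [0.311, 0.95, -0.0, 0.0]
force: [-0.6, 0.0, 0.3]
finger_gap: 0.601
```

```bash
python3 - <<'E'
from h import *
toolshift([.5273,-.1310,.133])
E
```

```text
tcp [ 0.5267 -0.1305  0.1406] yaw 143.71 tilt [ 9.e-04 -4.e-04 -1.e+00] q [-0.449  0.585  1.743 -0.     0.812 -1.386] shift [-0.0008 -0.0001  0.0076] F [-0.56  0.02  0.3 ] T [-0.007  0.047 -0.005] gap 0.601 t 22.62
```

Request:
{"name": "play_rows", "arguments": {"steps": [[[0,0.0001,0,0,0,8.8],[0,0.0001,0,0,0,8.8],[0,0.0001,0,0,0,8.8],[0,0.0001,0,0,0,8.8],[0,0.0001,0.001,0,0,8.8],[0,0,0.001,0,0,0],[0,0,0,0,0,0]]]}}

```text
t: 23.5
tcp_pos: [0.5268, -0.13, 0.1382]
tool_rot: [0.644, 0.765, -0.0, -0.0]
force: [-0.0, -0.7, -0.5]
finger_gap: 0.597
```

```bash
python3 - <<'E'
from h import *
toolshift([.5269,-.1301,.1364])
E
```

```text
tcp [ 0.5268 -0.13    0.1382] yaw 99.83 tilt [-1.e-04  0.e+00 -1.e+00] q [-0.448  0.589  1.744 -0.     0.808 -0.62 ] shift [-0.0001  0.0001  0.0018] F [-0.04 -0.7  -0.53] T [ 0.063 -0.006  0.02 ] gap 0.597 t 23.5
```

Request:
{"name": "play_rows", "arguments": {"steps": [[[0,0,0.0007,0,0,0],[0,0,0.0007,0,0,0],[0,0,0,0,0,0]]]}}

```text
t: 23.88
tcp_pos: [0.5268, -0.13, 0.1369]
tool_rot: [0.645, 0.764, 0.0, -0.0]
force: [-0.6, -0.1, -0.1]
finger_gap: 0.597
```

Request:
{"name": "play_rows", "arguments": {"steps": [[[0,0,0.0004,0,0,0],[0,0,0,0,0,0]]]}}

```text
t: 24.12
tcp_pos: [0.5268, -0.1301, 0.1366]
tool_rot: [0.645, 0.764, 0.0, 0.0]
force: [-0.6, -0.1, 1.7]
finger_gap: 0.597
```

Request:
{"name": "play_rows", "arguments": {"steps": [[[0,0,0.0004,0,0,0],[0,0,0,0,0,0]]]}}

```text
t: 24.38
tcp_pos: [0.5269, -0.1301, 0.1364]
tool_rot: [0.645, 0.764, 0.0, 0.0]
force: [-0.9, 0.2, 3.9]
finger_gap: 0.601
```

Request:
{"name": "play_rows", "arguments": {"steps": [[[0,-0.0001,-0.00028,0,0,-5],[0,0,-0.00028,0,0,-5]]]}}

```text
t: 24.62
tcp_pos: [0.5268, -0.13, 0.137]
tool_rot: [0.575, 0.818, 0.0, 0.0]
force: [-0.3, 0.8, 4.0]
finger_gap: 0.596
```

Request:
{"name": "play_rows", "arguments": {"steps": [[[0,-0.0001,-0.00028,0,0,-5]]]}}

```text
t: 24.75
tcp_pos: [0.5267, -0.13, 0.1372]
tool_rot: [0.538, 0.843, 0.0, 0.0]
force: [-0.9, 0.5, 4.6]
finger_gap: 0.599
```

Request:
{"name": "play_rows", "arguments": {"steps": [[[0,0,-0.00016,0,0,-3]]]}}

```text
t: 24.88
tcp_pos: [0.5267, -0.13, 0.1374]
tool_rot: [0.517, 0.856, 0.0, 0.0]
force: [-0.6, 0.6, 3.7]
finger_gap: 0.601
```

Request:
{"name": "play_rows", "arguments": {"steps": [[[0,0,0,0,0,0]]]}}

```text
t: 25.0
tcp_pos: [0.5268, -0.1301, 0.1374]
tool_rot: [0.517, 0.856, 0.0, 0.0]
force: [-0.2, 1.5, 5.1]
finger_gap: 0.598
```

```bash
python3 - <<'E'
from h import *
toolshift([.5269,-.1301,.1364])
E
```

```text
tcp [ 0.5268 -0.1301  0.1374] yaw 117.68 tilt [ 5.e-04 -3.e-04 -1.e+00] q [-0.448  0.59   1.745 -0.     0.805 -0.931] shift [-0.      0.0001  0.001 ] F [-0.16  1.52  5.1 ] T [ 0.048  0.146 -0.001] gap 0.598 t 25.0
```

Request:
{"name": "play_rows", "arguments": {"steps": [[[0,0,-0.00016,0,0,-3],[0,0,0,0,0,0]]]}}

```text
t: 25.25
tcp_pos: [0.5268, -0.1302, 0.1375]
tool_rot: [0.495, 0.869, -0.0, 0.0]
force: [-0.3, 0.5, 4.9]
finger_gap: 0.596
```

Request:
{"name": "play_rows", "arguments": {"steps": [[[0,0,0,0,0,0],[0,0,-0.0001,0,0,-2]]]}}

```text
t: 25.5
tcp_pos: [0.5268, -0.1302, 0.1375]
tool_rot: [0.48, 0.877, 0.0, 0.0]
force: [0.5, 0.4, 4.1]
finger_gap: 0.591
```

Request:
{"name": "play_rows", "arguments": {"steps": [[[0,0,0,0,0,0]]]}}

```text
t: 25.62
tcp_pos: [0.5268, -0.1303, 0.1375]
tool_rot: [0.48, 0.877, -0.0, 0.0]
force: [-0.8, 0.9, 5.4]
finger_gap: 0.595
```

Request:
{"name": "play_rows", "arguments": {"steps": [[[0,0,-0.0001,0,0,-2],[0,0,0,0,0,0]]]}}

```text
t: 25.88
tcp_pos: [0.5268, -0.1302, 0.1375]
tool_rot: [0.464, 0.886, 0.0, 0.0]
force: [-0.9, 0.2, 4.4]
finger_gap: 0.598
```

Request:
{"name": "play_rows", "arguments": {"steps": [[[0,0,0,0,0,-2],[0,0,0,0,0,0]]]}}

```text
t: 26.12
tcp_pos: [0.5265, -0.1301, 0.1373]
tool_rot: [0.448, 0.894, -0.0, -0.0]
force: [0.8, 0.6, 2.9]
finger_gap: 0.601
```

Request:
{"name": "play_rows", "arguments": {"steps": [[[0,0,0,0,0,-2],[0,0,0,0,0,0]]]}}

```text
t: 26.38
tcp_pos: [0.526, -0.1299, 0.137]
tool_rot: [0.433, 0.902, -0.0, -0.001]
force: [-0.8, 0.6, -0.3]
finger_gap: 0.594
```

Request:
{"name": "play_rows", "arguments": {"steps": [[[0,0,0,0,0,-3],[0,0,0,0,0,-3],[0,0,0,0,0,0]]]}}

```text
t: 26.75
tcp_pos: [0.5263, -0.13, 0.1371]
tool_rot: [0.385, 0.923, 0.0, -0.0]
force: [0.4, 0.5, -0.7]
finger_gap: 0.597
```

```bash
python3 - <<'E'
from h import *
toolshift([.5267,-.1303,.1364])
E
```

```text
tcp [ 0.5263 -0.13    0.1371] yaw 134.67 tilt [-8.e-04  4.e-04 -1.e+00] q [-0.448  0.591  1.746 -0.     0.806 -1.228] shift [-0.0005  0.      0.0006] F [ 0.43  0.47 -0.73] T [ 0.024  0.006 -0.027] gap 0.597 t 26.75
```

Request:
{"name": "play_rows", "arguments": {"steps": [[[-0.0004,0,0.0008,0,0,0],[0,0,0.0008,0,0,0],[0,0,0.0008,0,0,0],[0,0,0.0008,0,0,0]]]}}

```text
t: 27.25
tcp_pos: [0.5267, -0.1303, 0.1341]
tool_rot: [0.385, 0.923, 0.0, -0.0]
force: [-1.5, -0.3, -0.2]
finger_gap: 0.596
```

Request:
{"name": "play_rows", "arguments": {"steps": [[[0,0,0.0008,0,0,0],[0,0,0.0008,0,0,0],[0,0,0,0,0,0]]]}}

```text
t: 27.62
tcp_pos: [0.5267, -0.1303, 0.1325]
tool_rot: [0.385, 0.923, 0.0, -0.0]
force: [-1.6, 0.6, -1.2]
finger_gap: 0.597
```

Request:
{"name": "play_rows", "arguments": {"steps": [[[0,0,0.0006,0,0,0],[0,0,0,0,0,0]]]}}

```text
t: 27.88
tcp_pos: [0.5267, -0.1303, 0.132]
tool_rot: [0.385, 0.923, -0.0, -0.0]
force: [-1.6, 0.7, 0.3]
finger_gap: 0.595
```

Request:
{"name": "play_rows", "arguments": {"steps": [[[0,0,0.0006,0,0,0],[0,0,0,0,0,0]]]}}

```text
t: 28.12
tcp_pos: [0.5267, -0.1303, 0.1317]
tool_rot: [0.385, 0.923, -0.0, -0.0]
force: [-2.9, 0.7, 3.0]
finger_gap: 0.594
```

Request:
{"name": "play_rows", "arguments": {"steps": [[[0,0.0001,0.00045,0,0,8],[0,0.0001,0.00045,0,0,8],[0,0.0001,0.00045,0,0,8]]]}}

```text
t: 28.5
tcp_pos: [0.5269, -0.1304, 0.1303]
tool_rot: [0.57, 0.821, -0.0, -0.0]
force: [-3.3, -0.9, 2.9]
finger_gap: 0.594
```

Request:
{"name": "play_rows", "arguments": {"steps": [[[0,0.0001,0.00045,0,0,8],[0,0.0001,0.00045,0,0,8],[0,0.0001,0.00045,0,0,8]]]}}

```text
t: 28.88
tcp_pos: [0.5272, -0.1303, 0.1289]
tool_rot: [0.729, 0.685, -0.0, -0.0]
force: [-1.6, -1.0, 1.1]
finger_gap: 0.594
```

Request:
{"name": "play_rows", "arguments": {"steps": [[[0,0.0001,0.00045,0,0,8],[0,0.0001,0.00045,0,0,8]]]}}

```text
t: 29.12
tcp_pos: [0.5275, -0.1303, 0.128]
tool_rot: [0.817, 0.577, -0.0, 0.0]
force: [-2.4, -1.2, 3.0]
finger_gap: 0.597
```

Request:
{"name": "play_rows", "arguments": {"steps": [[[0,0.0001,0.00045,0,0,8],[0,0.0001,0.00045,0,0,8]]]}}

```text
t: 29.38
tcp_pos: [0.5277, -0.1304, 0.1271]
tool_rot: [0.889, 0.458, -0.0, 0.0]
force: [-2.1, 0.5, 2.6]
finger_gap: 0.599
```

```bash
python3 - <<'E'
from h import *
toolshift([.5273,-.1310,.133])
E
```

```text
tcp [ 0.5277 -0.1304  0.1271] yaw 54.46 tilt [-2.e-04 -3.e-04 -1.e+00] q [-0.448  0.609  1.748 -0.     0.785  0.173] shift [-0.0007  0.     -0.0059] F [-2.11  0.52  2.59] T [-0.059  0.417  0.034] gap 0.599 t 29.38
```

Request:
{"name": "play_rows", "arguments": {"steps": [[[0,0,0.0004,0,0,7],[0,0,0.0004,0,0,6],[0,0,0,0,0,4]]]}}

```text
t: 29.75
tcp_pos: [0.5279, -0.1305, 0.1265]
tool_rot: [0.947, 0.322, 0.0, 0.0]
force: [-2.4, 0.0, 2.5]
finger_gap: 0.591
```

```bash
python3 - <<'E'
from h import *
toolshift([.5273,-.1310,.133])
E
```

```text
tcp [ 0.5279 -0.1305  0.1265] yaw 37.58 tilt [ 4.e-04 -5.e-04 -1.e+00] q [-0.448  0.61   1.749 -0.     0.783  0.467] shift [-0.0008  0.0001 -0.0065] F [-2.44  0.01  2.53] T [0.012 0.368 0.041] gap 0.591 t 29.75
```

Request:
{"name": "play_rows", "arguments": {"steps": [[[0,0,0,0,0,3],[0,0,0,0,0,0]]]}}

```text
t: 30.0
tcp_pos: [0.5279, -0.1304, 0.1265]
tool_rot: [0.954, 0.299, 0.0, 0.0]
force: [-2.4, -0.5, 4.2]
finger_gap: 0.597
```

```bash
python3 - <<'E'
from h import *
toolshift([.5273,-.1310,.133])
E
```

```text
tcp [ 0.5279 -0.1304  0.1265] yaw 34.74 tilt [ 5.e-04 -4.e-04 -1.e+00] q [-0.448  0.61   1.749 -0.     0.783  0.517] shift [-0.0009  0.0001 -0.0065] F [-2.43 -0.53  4.15] T [ 0.064  0.389 -0.074] gap 0.597 t 30.0
```

Request:
{"name": "play_rows", "arguments": {"steps": [[[0,0,0,0,0,3]]]}}

```text
t: 30.12
tcp_pos: [0.528, -0.1305, 0.1265]
tool_rot: [0.962, 0.273, 0.0, 0.0]
force: [-3.7, -0.5, 5.1]
finger_gap: 0.596
```

```bash
python3 - <<'E'
from h import *
toolshift([.5273,-.1310,.133])
E
```

```text
tcp [ 0.528  -0.1305  0.1265] yaw 31.7 tilt [ 5.e-04 -6.e-04 -1.e+00] q [-0.448  0.61   1.749 -0.     0.783  0.57 ] shift [-0.0008  0.0001 -0.0065] F [-3.69 -0.46  5.09] T [-0.041  0.437  0.039] gap 0.596 t 30.12
```

Request:
{"name": "play_rows", "arguments": {"steps": [[[0,0,0,0,0,3],[0,0,0,0,0,0]]]}}

```text
t: 30.38
tcp_pos: [0.528, -0.1304, 0.1265]
tool_rot: [0.969, 0.248, 0.0, 0.0]
force: [-2.4, 0.1, 5.3]
finger_gap: 0.597
```

```bash
python3 - <<'E'
from h import *
toolshift([.5273,-.1310,.133])
E
```

```text
tcp [ 0.528  -0.1304  0.1265] yaw 28.78 tilt [ 6.e-04 -4.e-04 -1.e+00] q [-0.448  0.61   1.749 -0.     0.783  0.621] shift [-0.0009  0.0002 -0.0065] F [-2.43  0.11  5.28] T [-0.014  0.422 -0.011] gap 0.597 t 30.38
```

Request:
{"name": "play_rows", "arguments": {"steps": [[[0,0,-0.0003,0,0,0],[0,0,0,0,0,0],[0,0,0,0,0,0],[0,0,0,0,0,0]]], "fingers": 1}}

```text
t: 30.88
tcp_pos: [0.5279, -0.1302, 0.1263]
tool_rot: [0.969, 0.248, 0.0, 0.0]
force: [0.1, 0.2, 0.0]
finger_gap: 1.002
```

Request:
{"name": "play_rows", "arguments": {"steps": [[[0,0,-0.01,0,0,0],[0,0,-0.03,0,0,0],[0,0,-0.03,0,0,0],[0,0,-0.03,0,0,0],[-0.03,0,-0.01,0,0,0],[-0.03,0,0,0,0,0],[0,0,0,0,0,0],[0,0,0,0,0,0]]]}}

```text
t: 31.88
tcp_pos: [0.4759, -0.1592, 0.237]
tool_rot: [0.969, 0.248, 0.001, 0.0]
force: [-0.0, 0.8, -0.2]
finger_gap: 0.999
```

```bash
python3 - <<'E'
from fit import *
toolshift([.5273,-.1310,.133])
p=snap('wrist','w8.png')
for l in ['cap_center']:
  for x in manip.pinpoint(l,p): print(l,x,atz(p,x['point'],.1115,True))
for x in manip.regions_of('cap_center',p): print(x['score'],x['rect'])
q=snap('scene','s8.png')
for n in ('scene','top'):
  q=snap(n)
  for l in ['spare_center','facemask','cleaner']:
    z={'spare_center':.0545,'facemask':0,'cleaner':0}[l]
    for x in manip.pinpoint(l,q)[:1]: print(n,l,x['score'],np.round(atz(q,x['point'],z),3))
E
```

```text
tcp [ 0.4759 -0.1592  0.237 ] yaw 28.69 tilt [ 1.5e-03 -5.0e-04 -1.0e+00] q [-0.546  0.389  1.759  0.     0.991  0.524] shift [ 5.85e-02 -1.00e-04  1.04e-01] F [-0.05  0.77 -0.2 ] T [-0.018 -0.025 -0.023] gap 0.999 t 31.88
cap_center {'point': [252.0, 119.0], 'score': 0.72} [ 0.52634327 -0.12926652  0.1115    ]
0.76 [220.3, 85.6, 287.6, 152.1]
scene facemask 0.75 [0.789 0.031 0.   ]
scene cleaner 0.81 [ 0.496 -0.384  0.   ]
top spare_center 0.96 [0.513 0.351 0.054]
top facemask 0.71 [0.797 0.033 0.   ]
top cleaner 0.84 [ 0.493 -0.397  0.   ]
```

View pics/w8.png

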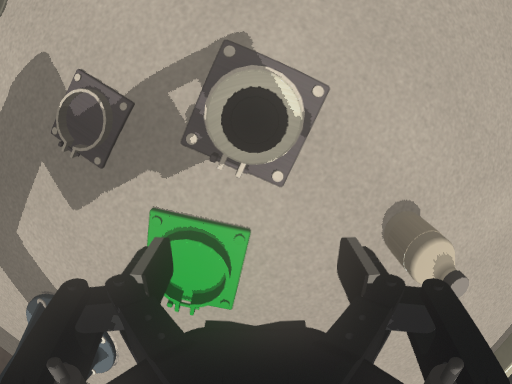

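View pics/s8.png

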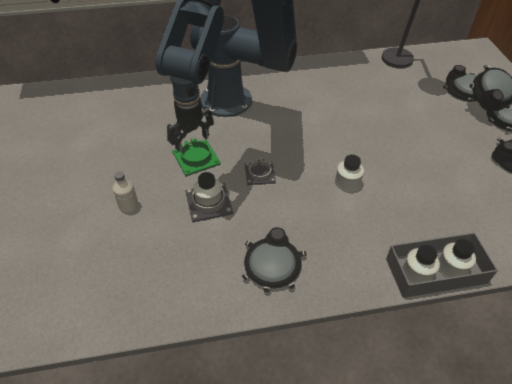

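The wrist picture shows the cap seated level and centred on the canister at (252,119). The scene picture shows it at (207,180), with the gripper clear and the other objects where they were.

```bash
python3 -c "
from h import *
print(manip.sign_off())"
```

```text
the job is handed in; nothing more can be done
None
```

The cap is screwed fully home on the filter canister in the large grey clamp, released, and the job is handed in at about 32 s.

- **Turning back:** I lowered the cap onto the thread and turned it anticlockwise until it dropped off the ends. The first peak was only briefly inside the 4.3–5.6 mm band. I therefore unscrewed it, lifted it clear, set it back on the ridges and repeated this more slowly.
- **Second pass:** The cap held at about 4.5 mm above the rim with roughly 5 N of contact for over 0.5 s. It then dropped freely to about 1 mm below the rim.
- **Screwing home:** I turned it clockwise until the rim stopped it, at the level for fully home, and a little beyond. Its height did not change with further turning.
- **Forces:** The vertical force I read on the tool stayed at or below about 9 N. The torque about the neck stayed near 0.1 N m.

**Last checks:** After release the tool force was about zero. The pictures show the cap level and centred on the neck, and the detections show the spare canister, face mask and bottle where they started, within detection error.

**Disagreement:** My heights come from the arm's own position readings, with the home stop taken as 6.5 mm below the rim. The plateau at the thread ends read about 4.5 mm instead of the stated 5.2 mm. That is inside the required band but close to its lower limit.

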